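# Find the softest setting pad and push its tag down

## Task

With the fingertips, press each of the three spring-mounted leather setting pads well down and let it spring back, one after the other from the robot's left to its right, to feel which is the softest; then push the brass tag of the softest pad fully down. Leave the other two tags up, pull no tag upwards, and leave the loose things where they stand.

Things in the scene. Friction and masses are not known exactly. Their poses are not given: they have to be found in the camera images.
- plate: dark steel base plate lying on the bench, 170 (x) x 400 (y) x 8 mm, fixed; origin at the centre of its underside, on the bench top. Its y axis runs along the row of three sprung pads, towards the robot's left; z up. It is turned by at most 15 degrees. The three pad units are fixed to it, 125 mm apart, and look exactly alike: a brown leather-topped round pad, 48 mm in diameter and 16 mm thick, on a coil spring, and, 65 mm from the pad's axis on the robot's side, its brass tag.
- pad_left (a point): fixed point at the centre of the top of the unpressed pad at the robot's left (+y), 58 mm above the bench. The pad moves straight down, at most 14 mm, and springs back. The springs take 1 N to start moving and then 300 N/m (softest), 650 N/m or 1300 N/m; which place has which changes every time.
- pad_mid (a point): fixed point at the centre of the top of the unpressed pad at the middle, 58 mm above the bench. The pad moves straight down, at most 14 mm, and springs back. The springs take 1 N to start moving and then 300 N/m (softest), 650 N/m or 1300 N/m; which place has which changes every time.
- pad_right (a point): fixed point at the centre of the top of the unpressed pad at the robot's right (-y), 58 mm above the bench. The pad moves straight down, at most 14 mm, and springs back. The springs take 1 N to start moving and then 300 N/m (softest), 650 N/m or 1300 N/m; which place has which changes every time.
- tag_left (a point): fixed point at the centre of the top of the tag at the robot's left (+y) when that tag is up, 58 mm above the bench. The tag is a flat brass cap, 18 (x) x 30 (y) x 6 mm, on a stem that slides straight down 15 mm in a wooden block 29 mm high, until the cap sits on the block (cap's top then 43 mm above the bench). It takes about 3 N to slide and stays where it is left.
- tag_mid (a point): fixed point at the centre of the top of the tag at the middle when that tag is up, 58 mm above the bench. The tag is a flat brass cap, 18 (x) x 30 (y) x 6 mm, on a stem that slides straight down 15 mm in a wooden block 29 mm high, until the cap sits on the block (cap's top then 43 mm above the bench). It takes about 3 N to slide and stays where it is left.
- tag_right (a point): fixed point at the centre of the top of the tag at the robot's right (-y) when that tag is up, 58 mm above the bench. The tag is a flat brass cap, 18 (x) x 30 (y) x 6 mm, on a stem that slides straight down 15 mm in a wooden block 29 mm high, until the cap sits on the block (cap's top then 43 mm above the bench). It takes about 3 N to slide and stays where it is left.
- pad_k (a joint): how far one of the three pads is pressed down, m: 0 up, 0.014 at its stop. The three units change places each time, so the letter does not tell the place.
- pad_m (a joint): how far one of the three pads is pressed down, m: 0 up, 0.014 at its stop. The three units change places each time, so the letter does not tell the place.
- pad_r (a joint): how far one of the three pads is pressed down, m: 0 up, 0.014 at its stop. The three units change places each time, so the letter does not tell the place.
- tag_k (a joint): how far down the tag of the unit of pad_k is, m: starts up at 0 to 0.003, 0.015 fully down; negative if it has been pulled up.
- tag_m (a joint): how far down the tag of the unit of pad_m is, m: starts up at 0 to 0.003, 0.015 fully down; negative if it has been pulled up.
- tag_r (a joint): how far down the tag of the unit of pad_r is, m: starts up at 0 to 0.003, 0.015 fully down; negative if it has been pulled up.
- weight: loose brass weight with a small knob, 28 mm in diameter, 38 mm high, on the plate between the left and the middle unit; origin at the centre of its underside. Not part of the job.
- ring_cone: loose wooden ring cone, foot 34 mm in diameter, 48 mm high, on the plate between the middle and the right unit; origin at the centre of its underside. Not part of the job.
- needle_file: loose file with a dark wooden handle, 150 mm long, 16 mm high, lying near the robot's side of the plate; origin at the butt end of the handle, x along the tool. Not part of the job.
- gem_box: loose open white box with eight compartments of stones, 75 x 120 x 22 mm, beyond the plate; origin at the centre of its underside. Not part of the job.
- scale: loose pocket scale, 120 x 75 x 17 mm, beyond the plate; origin at the centre of its underside. Not part of the job.
- beaker: loose glass beaker, 52 mm in diameter, 55 mm high, left of the plate; origin at the centre of its underside. Not part of the job.
- bench_block: loose steel bench block, 70 x 50 x 28 mm, right of the plate; origin at the centre of its underside. Not part of the job.

How it is judged:
By the outcome, as a careful person would: the job done as asked, in the order asked, and still so for the second after the job is handed in, with the robot touching nothing.
It also fails if it takes over 54 s, if anything falls off the work surface, if the arm or the gripper's body presses on something with over 40 N, if the wrist force passes 120 N, or if a joint passes its speed limit or range.

## Robot

A 6-joint arm with a two-finger parallel gripper is mounted at the origin on the work surface. World frame = base frame: x ahead of the robot, y to its left, z up, the work surface at z = 0. Lengths are in m, angles in rad, forces in N, time in s.
With the tool pointing down it reaches from about 0.375 to 0.75 m from the base axis. Payload 9 kg.
Tool frame: the origin (TCP) lies at the very end of the fingers, on their centre line; the grasp point (between the pads) lies 19 mm behind it; z points along the fingers, x is the direction in which the jaws open and shut, and the axes are right-handed (so a half turn about z gives the same grasp; the last joint's range is limited). The gripper opens to 85 mm and grips with 20 to 120 N. Pads are 22 mm wide; open, the fingers measure 114 mm over their backs; the gripper's body (76 mm by 85 mm) begins 54 mm behind the grasp point. The pads swing forward as they close: fully open they stand 13 mm farther back than shut.
Start: joints at [-1.45, 0.104, 0.097, 1.564, 0, 1.353], TCP at [0.199, -0.566, 0.204] pointing down, gripper open.
Joint ranges: [-2.99, 2.99], [-0.84, 1.86], [-1.1, 1.16], [-1.84, 2.11], [-1.51, 1.56], [-3.14, 3.14]. Speed limits (rad/s): [2.22, 2.22, 2.57, 3.14, 3.14, 3.14].

## Interface

Orientations are given as a rotation vector (axis times angle).
In Python, from plant import * gives the robot as it stands. The module is installed in compiled form; this text tells all that it offers.
- The arm moves only by the tool apply_moves, never from a script. Its argument "rows" is a list of rows, each an object of numbers: "x", "y", "z": the shift along the tool's x, y, z in m; "wx", "wy", "wz": the turn, a rotation vector about the tool's x, y, z in rad; "fingers": the closure, from 0 (fully open) to 1 (shut). A call has 1 to 10 rows; each row is the pose to reach, as a shift and turn from the pose commanded when the call began, along the tool's axes at that moment; what a row does not reach only later rows make up. A row lasts 1/8 s, in which the tool goes at most 62.5 mm and 10.7 degrees, less where a joint would pass 70% of its speed; a pose out of reach is approached as far as the arm can. A call with a gripper value outside its range is refused whole. The fingers move at their own pace and stop on an object; "grip_force" is the grip in N (left out, the last holds). Time passes only in rows, so rows that repeat a pose let the fingers close. It gives the time, the measured TCP pose, the force and the opening at its end, in the units of the state.
- read_state(): the state, without advancing time (a new reading comes with each control period).
- camera(name): name is "scene" or "top" or "wrist"; returns (picture, depth): 480x640x3 uint8, blue, green, red; 480x640 float32, m along the optical axis (not along the pixel's ray), 0 where there is no reading.
- calibration(name): a dict with "intrinsics" (3x3 intrinsics, pixels), "D" ([k1, k2, p1, p2, k3] as OpenCV has them; the pictures are not rectified), "extrinsics" (4x4, takes a point from world to camera coordinates); the wrist camera has in their place "T_tool_cam" (4x4, takes a point from camera to tool coordinates, whose origin is the TCP and whose axes are the tool frame's). Camera axes: x right, y up, looking along -z (the intrinsics and any distortion apply to the point x, -y, -z); pixel columns grow to the right and rows downward; lengths in m; the calibration is good to about 2 mm. A picture is of the moment at which its call begins: read the wrist's pose just before it. calibration takes no time and is no camera call.
- finish_job(): hands the job in, once; it reports no verdict.
The state is a dict: "time": time; "joints": joint angles; "qvel": joint speeds; "joint_efforts": joint torques, N m; "eef_pos": TCP position; "tool_rot": TCP orientation; "force": force on the tool from outside, world axes, zero at the start; "moment": the same for the moment, N m; "gripper_width": finger opening in m.
Only numpy, scipy, OpenCV 4.12 (cv2) and the standard library are available. Lean on these libraries where they do the work, as an engineer would, in place of code of your own. Each camera call takes 0.05 s, during which the arm holds its last target. There are 200 camera calls.

## Working session

There is one attempt and no reset: what is moved stays moved. The work goes in short steps, Python scripts to look and compute and a tool call to move; the robot and the scene stay as the last step left them, time stands still between calls to the robot, and variables do not carry over. Pictures are saved under pics/ and viewed, about 8 in all and at most 12, crops included, and the job is handed in when it is done.

Besides the shell and the picture viewer there is one more tool, called after ">>>" as name(argument=value, ...) on one line, values as JSON. apply_moves: Moves the arm, as the interface text tells. Its arguments: {"type":"object","properties":{"rows":{"type":"array","items":{"type":"object","properties":{"x":{"type":"number"},"y":{"type":"number"},"z":{"type":"number"},"wx":{"type":"number"},"wy":{"type":"number"},"wz":{"type":"number"},"fingers":{"type":"number"}}}},"grip_force":{"type":"number"}},"required":["rows"]}

```bash
mkdir -p pics; python3 - <<'E'
from plant import *
import cv2, numpy as np
s=read_state(); print({k:np.round(v,4).tolist() for k,v in s.items()})
for n in ("top","scene"):
    im,d=camera(n); cv2.imwrite(f"pics/{n}0.png",im); np.save(f"{n}0.npy",d)
    c=calibration(n); print(n,{k:np.round(v,4).tolist() for k,v in c.items()})
E
```

```text
{'time': 0.0, 'joints': [-1.4497, 0.1047, 0.0964, 1.5639, -0.0, 1.3531], 'qvel': [0.0006, 0.001, 0.0007, -0.0003, -0.0009, -0.0005], 'joint_efforts': [0.0012, -55.6929, 50.365, 0.0169, -0.0001, -0.0], 'eef_pos': [0.1994, -0.5655, 0.203], 'tool_rot': [-2.5633, 1.8146, 0.0015], 'force': [-0.8968, -0.0385, -0.3639], 'moment': [-0.0277, -0.0054, 0.0055], 'gripper_width': 0.0856}
top {'intrinsics': [[569.6517, 0.0, 321.1871], [0.0, 569.6517, 228.5064], [0.0, 0.0, 1.0]], 'D': [-0.1447, 0.0, 0.0, 0.0, 0.0], 'extrinsics': [[0.002, -0.9999, 0.016, 0.0177], [0.9882, 0.0045, 0.1534, -0.6262], [-0.1535, 0.0155, 0.988, -1.1133], [0.0, 0.0, 0.0, 1.0]]}
scene {'intrinsics': [[584.7371, 0.0, 317.5494], [0.0, 584.7371, 243.4842], [0.0, 0.0, 1.0]], 'D': [-0.1363, 0.0, 0.0, 0.0, 0.0], 'extrinsics': [[0.0088, 0.9999, -0.0091, -0.0618], [-0.6799, 0.0127, 0.7332, 0.3613], [0.7333, -0.0003, 0.6799, -1.5363], [0.0, 0.0, 0.0, 1.0]]}
```

View pics/top0.png

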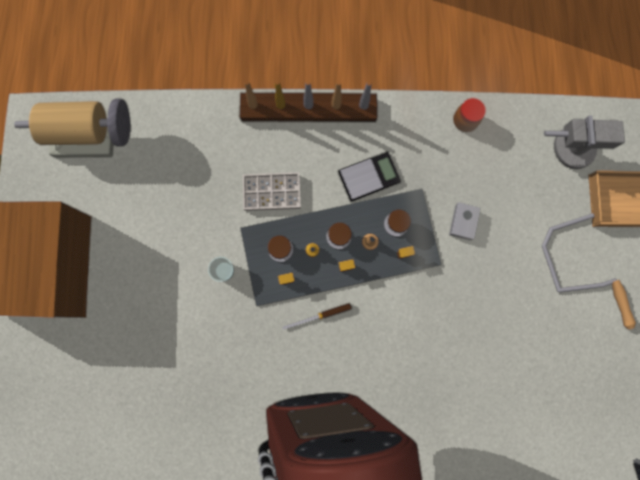

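The top view shows the plate with pads near (280,248), (340,235) and (398,222), and their tags near (286,278), (346,265) and (406,252). I'll measure them now.

```bash
cat > h.py <<'E'
from plant import *
import cv2, numpy as np
def ray(n,uv,z):
    c=calibration(n); E=c["extrinsics"]; p=cv2.undistortPoints(np.array([[uv]],float),c["intrinsics"],np.array(c["D"]))[0,0]
    R,t=E[:3,:3],E[:3,3]; d=R.T@np.array([p[0],-p[1],-1]); o=-R.T@t
    return o+d*(z-o[2])/d[2]
def blobs(im,lo,hi,box,amin=25):
    h=cv2.cvtColor(im,cv2.COLOR_BGR2HSV); m=cv2.inRange(h,np.array(lo),np.array(hi)); k=np.zeros_like(m); x0,y0,x1,y1=box; k[y0:y1,x0:x1]=m[y0:y1,x0:x1]
    n,l,st,ce=cv2.connectedComponentsWithStats(k)
    return [(ce[i],st[i]) for i in range(1,n) if st[i][4]>=amin]
E
python3 - <<'E'
from h import *
im=cv2.imread("pics/top0.png"); h=cv2.cvtColor(im,cv2.COLOR_BGR2HSV)
for p in [(280,246),(340,233),(398,220),(286,278),(346,265),(406,252)]: print(p,h[p[1],p[0]])
for nm,lo,hi in (("pad",(4,120,50),(13,255,140)),("tag",(16,150,150),(26,255,255))):
    for c,st in blobs(im,lo,hi,(240,190,440,300)): print(nm,c.round(1),st,ray("top",c,.058).round(4))
im=cv2.imread("pics/scene0.png"); cv2.imwrite("pics/scene0c.png",cv2.resize(im[140:400,160:500],None,fx=2.2,fy=2.2))
E
```

```text
(280, 246) [ 12 157  86]
(340, 233) [ 12 152  87]
(398, 220) [ 12 151  86]
(286, 278) [ 21 188 179]
(346, 265) [ 20 188 179]
(406, 252) [ 20 176 175]
pad [397.7 220.5] [389 211  18  20 289] [ 0.6417 -0.1357  0.058 ]
pad [339.5 233.2] [330 223  21  21 345] [ 0.6151 -0.0171  0.058 ]
pad [278.9 246.4] [269 236  21  22 352] [0.5878 0.1049 0.058 ]
tag [309.4 248.5] [306 244   9  11  50] [0.5837 0.0436 0.058 ]
tag [405.9 251.3] [400 247  13  10  94] [ 0.5788 -0.1513  0.058 ]
tag [346.3 264.6] [340 260  14  10 106] [ 0.5516 -0.0307  0.058 ]
tag [285.6 277.9] [279 273  14  11 108] [0.5244 0.0909 0.058 ]
```

View pics/scene0c.png

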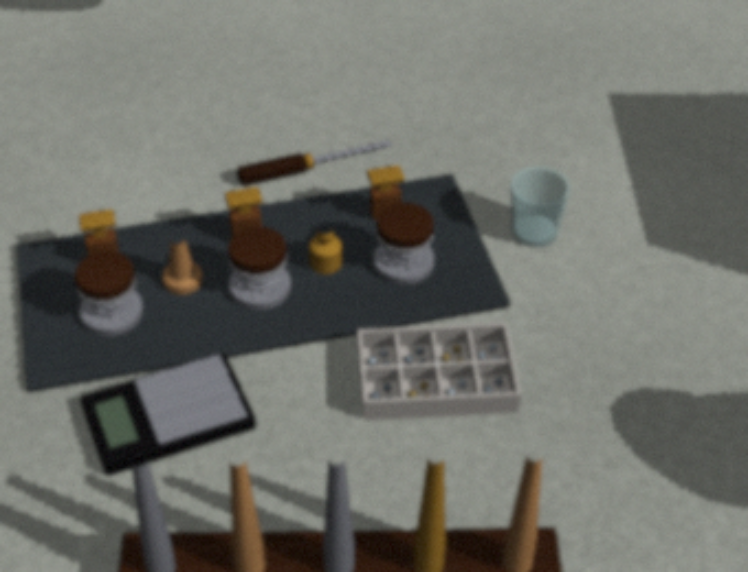

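```bash
cat >> h.py <<'E'
from scipy.spatial.transform import Rotation as Ro
def shift(target):
    s=read_state(); R=Ro.from_rotvec(s["tool_rot"]).as_matrix(); return (R.T@(np.array(target)-s["eef_pos"])).round(4), R
P=dict(pL=(.5878,.1049),pM=(.6151,-.0171),pR=(.6424,-.1385),tL=(.5244,.0909),tM=(.5516,-.0307),tR=(.579,-.152))
E
python3 - <<'E'
from h import *
im=cv2.imread("pics/scene0.png")
for nm,lo,hi in (("pad",(2,110,20),(14,255,110)),("tag",(14,150,120),(26,255,255))):
    for c,st in blobs(im,lo,hi,(160,200,370,290)): print(nm,c.round(1),st,ray("scene",c,.058).round(4))
d,R=shift((*P["pL"],.12)); print(d,R.round(3).tolist())
E
```

```text
pad [283.1 216.5] [269 211  30  12 175] [ 0.5179 -0.0082  0.058 ]
pad [341.4 239. ] [328 224  29  28 497] [0.5837 0.1009 0.058 ]
pad [275.3 250. ] [264 234  26  30 511] [ 0.6108 -0.0188  0.058 ]
pad [206.8 261.4] [194 245  27  30 532] [ 0.6379 -0.1392  0.058 ]
tag [335.  219.1] [328 216  15   7  76] [0.5276 0.0907 0.058 ]
tag [270.5 229.2] [264 226  14   7  76] [ 0.5541 -0.0304  0.058 ]
tag [203.5 239.4] [197 236  14   8  78] [ 0.5801 -0.1528  0.058 ]
tag [309.5 252.4] [303 247  12  10  71] [0.618  0.0424 0.058 ]
[-0.5032 -0.5891  0.0839] [[0.332, -0.943, -0.0], [-0.943, -0.332, 0.001], [-0.001, -0.0, -1.0]]
```

Both views agree to within about 4 mm. I'll move above the left pad with the fingers shut.

>>> apply_moves(rows=[{"x":-0.04,"y":-0.047,"z":0,"wz":0.12,"fingers":1},{"x":-0.08,"y":-0.094,"z":0,"wz":0.12,"fingers":1},{"x":-0.12,"y":-0.14,"z":0.01,"wz":0.12,"fingers":1},{"x":-0.16,"y":-0.187,"z":0.02,"wz":0.12,"fingers":1},{"x":-0.2,"y":-0.234,"z":0.02,"wz":0.12,"fingers":1},{"x":-0.24,"y":-0.281,"z":0.03,"wz":0.12,"fingers":1},{"x":-0.28,"y":-0.328,"z":0.04,"wz":0.12,"fingers":1},{"x":-0.32,"y":-0.375,"z":0.05,"wz":0.12,"fingers":1},{"x":-0.36,"y":-0.421,"z":0.06,"wz":0.12,"fingers":1},{"x":-0.4,"y":-0.468,"z":0.07,"wz":0.12,"fingers":1}], grip_force=30)

```text
validation failed for argument at $.ro...
```

```bash
python3 - <<'E'
from h import *
s=read_state(); print(s["joints"],s["qvel"]); d,R=shift((*P["pL"],.12)); print(d,R.round(3).tolist())
E
```

```text
[-1.44975284e+00  1.04649925e-01  9.65520076e-02  1.56391803e+00
  2.81455039e-06  1.35309608e+00] [-0.00131078 -0.00064325  0.00153879  0.0002875  -0.00100023  0.00169837]
[-0.5032 -0.5891  0.0839] [[0.332, -0.943, -0.0], [-0.943, -0.332, 0.001], [-0.001, -0.0, -1.0]]
```

The call was refused at validation. It may want every key, with decimals, so I'll try a single row that way.

>>> apply_moves(rows=[{"x":-0.04,"y":-0.047,"z":0.0,"wx":0.0,"wy":0.0,"wz":0.12,"fingers":1.0}], grip_force=30.0)

```text
time: 0.22
eef_pos: [0.2291, -0.5134, 0.2017]
tool_rot: [-2.444, 1.972, 0.003]
force: [2.0, -0.2, 0.1]
gripper_width: 0.0695
```

>>> apply_moves(rows=[{"x":-0.045,"y":-0.042,"z":0.001,"fingers":1.0},{"x":-0.09,"y":-0.084,"z":0.002,"fingers":1.0},{"x":-0.135,"y":-0.126,"z":0.01,"fingers":1.0},{"x":-0.18,"y":-0.168,"z":0.02,"fingers":1.0},{"x":-0.225,"y":-0.21,"z":0.02,"fingers":1.0},{"x":-0.27,"y":-0.252,"z":0.03,"fingers":1.0},{"x":-0.315,"y":-0.294,"z":0.04,"fingers":1.0},{"x":-0.36,"y":-0.336,"z":0.05,"fingers":1.0},{"x":-0.405,"y":-0.378,"z":0.06,"fingers":1.0},{"x":-0.45,"y":-0.42,"z":0.07,"fingers":1.0}], grip_force=30.0)

```text
validation failed for argument at $.ro...
```

```bash
python3 - <<'E'
from h import *
s=read_state(); print(s["joints"],s["qvel"]); d,R=shift((*P["pL"],.12)); print(d,R.round(3).tolist())
E
```

```text
[-1.38341399e+00 -8.57249128e-03 -2.24942990e-02  1.55924097e+00
 -3.31502046e-04  1.54522710e+00] [ 6.02803897e-01 -1.00485654e+00 -9.95915458e-01  1.51306188e-03
  1.68887924e-02  1.57596191e+00]
[-0.5283 -0.4813  0.0828] [[0.211, -0.977, -0.001], [-0.977, -0.211, 0.002], [-0.002, 0.0, -1.0]]
```

>>> apply_moves(rows=[{"x":-0.045,"y":-0.042,"z":0.001,"wx":0.0,"wy":0.0,"wz":0.0,"fingers":1.0},{"x":-0.09,"y":-0.084,"z":0.002,"wx":0.0,"wy":0.0,"wz":0.0,"fingers":1.0},{"x":-0.135,"y":-0.126,"z":0.01,"wx":0.0,"wy":0.0,"wz":0.0,"fingers":1.0},{"x":-0.18,"y":-0.168,"z":0.02,"wx":0.0,"wy":0.0,"wz":0.0,"fingers":1.0},{"x":-0.225,"y":-0.21,"z":0.02,"wx":0.0,"wy":0.0,"wz":0.0,"fingers":1.0},{"x":-0.27,"y":-0.252,"z":0.03,"wx":0.0,"wy":0.0,"wz":0.0,"fingers":1.0},{"x":-0.315,"y":-0.294,"z":0.04,"wx":0.0,"wy":0.0,"wz":0.0,"fingers":1.0},{"x":-0.36,"y":-0.336,"z":0.05,"wx":0.0,"wy":0.0,"wz":0.0,"fingers":1.0},{"x":-0.405,"y":-0.378,"z":0.06,"wx":0.0,"wy":0.0,"wz":0.0,"fingers":1.0},{"x":-0.45,"y":-0.42,"z":0.07,"wx":0.0,"wy":0.0,"wz":0.0,"fingers":1.0}])

```text
time: 1.48
eef_pos: [0.5434, 0.0199, 0.1333]
tool_rot: [2.451, -1.965, 0.0]
force: [0.5, -0.3, 0.8]
gripper_width: -0.0004
```

```bash
python3 - <<'E'
from h import *
s=read_state(); print(s["joints"],s["qvel"]); d,R=shift((*P["pL"],.12)); print(d,R.round(3).tolist())
E
```

```text
[-2.03878655e-01 -6.96926063e-02 -2.06182662e-01  1.43417266e+00
 -2.17082930e-04  2.71871884e+00] [ 0.91802796  0.77438119  0.57573471 -0.20309205 -0.00194423  0.91870099]
[-0.0733 -0.0618  0.0132] [[0.217, -0.976, 0.0], [-0.976, -0.217, -0.0], [0.0, -0.0, -1.0]]
```

All seven keys are needed in every row. Now I'll go above the left pad and settle.

>>> apply_moves(rows=[{"x":-0.037,"y":-0.031,"z":0.005,"wx":0.0,"wy":0.0,"wz":0.0,"fingers":1.0},{"x":-0.073,"y":-0.062,"z":0.013,"wx":0.0,"wy":0.0,"wz":0.0,"fingers":1.0},{"x":-0.073,"y":-0.062,"z":0.043,"wx":0.0,"wy":0.0,"wz":0.0,"fingers":1.0},{"x":-0.073,"y":-0.062,"z":0.043,"wx":0.0,"wy":0.0,"wz":0.0,"fingers":1.0},{"x":-0.073,"y":-0.062,"z":0.043,"wx":0.0,"wy":0.0,"wz":0.0,"fingers":1.0},{"x":-0.073,"y":-0.062,"z":0.043,"wx":0.0,"wy":0.0,"wz":0.0,"fingers":1.0}])

```text
time: 2.22
eef_pos: [0.5881, 0.102, 0.0923]
tool_rot: [-2.449, 1.966, -0.003]
force: [-0.2, 1.0, 0.8]
gripper_width: 0.0
```

```bash
python3 - <<'E'
from h import *
s=read_state(); print(s["joints"],s["force"],s["time"]); d,R=shift((*P["pL"],.08)); print(d,s["eef_pos"])
for n in("scene","wrist"):
    im,_=camera(n); cv2.imwrite(f"pics/{n}1.png",im)
a=cv2.imread("pics/scene1.png")[140:340,160:440]; b=cv2.imread("pics/wrist1.png")
cv2.imwrite("pics/both1.png",np.hstack([cv2.resize(a,(420,300)),cv2.resize(b,(380,300))]))
print(calibration("wrist"))
E
```

```text
[-4.71248802e-02  1.00585162e-01 -1.08814625e-01  1.35945154e+00
 -1.47504666e-04  2.87659011e+00] [-0.15533121  0.98810005  0.79544104] 2.225
[-0.003  -0.0003  0.0123] [0.58813127 0.10195904 0.09227133]
{'intrinsics': array([[385.67789984,   0.        , 316.41927871],
       [  0.        , 385.67789984, 236.63376673],
       [  0.        ,   0.        ,   1.        ]]), 'D': array([-0.07780616,  0.        ,  0.        ,  0.        ,  0.        ]), 'T_tool_cam': array([[ 9.99999579e-01,  7.66807738e-04,  5.03756110e-04,
         1.35000096e-04],
       [ 8.86585592e-04, -9.48915795e-01, -3.15528174e-01,
        -8.15943976e-02],
       [ 2.36072683e-04,  3.15528488e-01, -9.48916075e-01,
        -1.70048775e-01],
       [ 0.00000000e+00,  0.00000000e+00,  0.00000000e+00,
         1.00000000e+00]])}
```

View pics/both1.png

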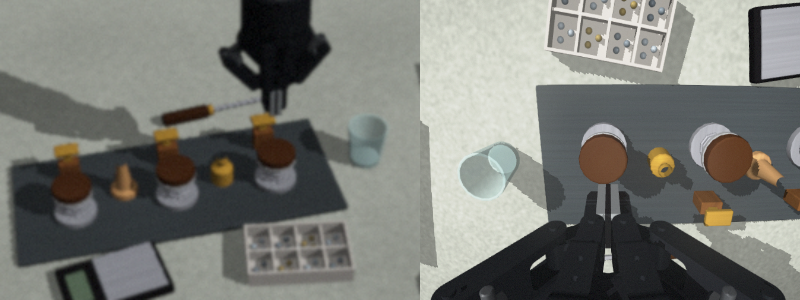

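The fingertips hover at the left pad. The wrist view shows the pad at about (308,253) in full pixels, so I'll check its position and the next pad's from there.

```bash
cat >> h.py <<'E'
def wray(uv,z,s):
    c=calibration("wrist"); R=Ro.from_rotvec(s["tool_rot"]).as_matrix(); T=c["T_tool_cam"]
    p=cv2.undistortPoints(np.array([[uv]],float),c["intrinsics"],np.array(c["D"]))[0,0]
    o=s["eef_pos"]+R@T[:3,3]; d=R@T[:3,:3]@np.array([p[0],-p[1],-1]); return o+d*(z-o[2])/d[2]
E
python3 - <<'E'
from h import *
s=read_state(); im=cv2.imread("pics/wrist1.png")
for nm,lo,hi,am in (("pad",(4,120,30),(13,255,140),1500),("tag",(16,150,120),(26,255,255),300)):
    for c,st in blobs(im,lo,hi,(180,120,639,380),am): print(nm,c.round(1),st,wray(c,.058,s).round(4))
E
```

```text
pad [519.5 252.9] [ 479  215   81   77 4744] [ 0.6171 -0.0119  0.058 ]
pad [307.8 255.6] [ 268  217   81   77 4790] [0.5894 0.1073 0.058 ]
tag [405.2 259.2] [ 384  236   45   48 1445] [0.5992 0.0526 0.058 ]
tag [501.4 346.7] [ 479  331   48   31 1252] [ 0.5551 -0.0252  0.058 ]
```

>>> apply_moves(rows=[{"x":-0.003,"y":0.0,"z":0.025,"wx":0.0,"wy":0.0,"wz":0.0,"fingers":1.0},{"x":-0.003,"y":0.0,"z":0.03,"wx":0.0,"wy":0.0,"wz":0.0,"fingers":1.0},{"x":-0.003,"y":0.0,"z":0.03,"wx":0.0,"wy":0.0,"wz":0.0,"fingers":1.0},{"x":-0.003,"y":0.0,"z":0.03,"wx":0.0,"wy":0.0,"wz":0.0,"fingers":1.0}])

```text
time: 2.82
eef_pos: [0.5874, 0.1053, 0.0618]
tool_rot: [-2.45, 1.965, -0.002]
force: [-1.0, 0.1, 0.7]
gripper_width: 0.0003
```

>>> apply_moves(rows=[{"x":0.0,"y":0.0,"z":0.004,"wx":0.0,"wy":0.0,"wz":0.0,"fingers":1.0},{"x":0.0,"y":0.0,"z":0.008,"wx":0.0,"wy":0.0,"wz":0.0,"fingers":1.0},{"x":0.0,"y":0.0,"z":0.008,"wx":0.0,"wy":0.0,"wz":0.0,"fingers":1.0},{"x":0.0,"y":0.0,"z":0.008,"wx":0.0,"wy":0.0,"wz":0.0,"fingers":1.0}])

```text
time: 3.32
eef_pos: [0.5867, 0.1055, 0.0527]
tool_rot: [2.451, -1.965, -0.0]
force: [0.9, -0.2, -0.4]
gripper_width: -0.0
```

>>> apply_moves(rows=[{"x":0.0,"y":0.0,"z":0.002,"wx":0.0,"wy":0.0,"wz":0.0,"fingers":1.0},{"x":0.0,"y":0.0,"z":0.004,"wx":0.0,"wy":0.0,"wz":0.0,"fingers":1.0},{"x":0.0,"y":0.0,"z":0.004,"wx":0.0,"wy":0.0,"wz":0.0,"fingers":1.0},{"x":0.0,"y":0.0,"z":0.004,"wx":0.0,"wy":0.0,"wz":0.0,"fingers":1.0}])

```text
time: 3.82
eef_pos: [0.5868, 0.1055, 0.0487]
tool_rot: [2.451, -1.966, -0.0]
force: [-0.4, 0.1, -0.1]
gripper_width: -0.0001
```

There's no force at z = 0.0487, though the pad top should be at 0.058. I'll look before going deeper.

```bash
python3 - <<'E'
from h import *
print(read_state()["force"])
for n in("scene","wrist"):
    im,_=camera(n); cv2.imwrite(f"pics/{n}2.png",im)
f=[read_state()["force"][2]]
a=cv2.imread("pics/scene2.png")[160:300,240:400]; b=cv2.imread("pics/wrist2.png")
cv2.imwrite("pics/both2.png",np.hstack([cv2.resize(a,(400,350),interpolation=2),cv2.resize(b[150:350,200:428],(399,350),interpolation=2)]))
E
```

```text
[-0.44904605  0.08207118 -0.11864882]
```

View pics/both2.png

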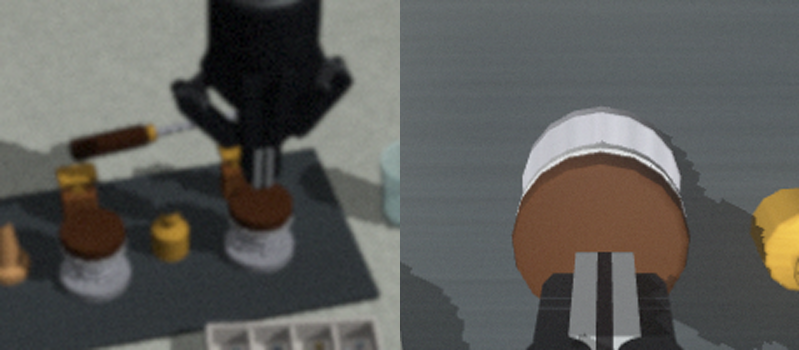

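```bash
python3 - <<'E'
from h import *
c=calibration("wrist"); T=np.linalg.inv(c["T_tool_cam"])
for p in [(0,-.011,0),(0,0,0),(0,-.011,-.01),(0,-.011,-.02)]:
    q=T[:3,:3]@np.array(p)+T[:3,3]; uv=cv2.projectPoints(np.array([[q[0],-q[1],-q[2]]]),np.zeros(3),np.zeros(3),c["intrinsics"],np.array(c["D"]))[0].ravel(); print(p,uv.round(1),(-q[2]).round(4))
s=read_state(); im,d=camera("wrist")
R=Ro.from_rotvec(s["tool_rot"]).as_matrix()
def pt(u,v):
    p=cv2.undistortPoints(np.array([[[u,v]]],float),c["intrinsics"],np.array(c["D"]))[0,0]
    return s["eef_pos"]+R@(c["T_tool_cam"]@np.array([p[0]*d[v,u],-p[1]*d[v,u],-d[v,u],1]))[:3]
for u,v in [(317,250),(317,270),(317,285),(290,270),(340,270),(308,300),(325,300),(308,315),(325,320),(317,222),(310,180)]: print(u,v,d[v,u].round(4),pt(u,v).round(4))
E
```

```text
(0, -0.011, 0) [316.4 264.6] 0.1836
(0, 0, 0) [316.4 285.6] 0.1871
(0, -0.011, -0.01) [316.3 273.1] 0.1741
(0, -0.011, -0.02) [316.3 282.6] 0.1647
317 250 0.1708 [0.6085 0.11   0.0587]
317 270 0.1736 [0.5992 0.1079 0.0589]
317 285 0.1768 [0.5916 0.1062 0.0582]
290 270 0.1754 [0.5958 0.1197 0.0573]
340 270 0.174 [0.6013 0.0977 0.0586]
308 300 0.1488 [0.5973 0.1111 0.0855]
325 300 0.1496 [0.5984 0.1046 0.0847]
308 315 0.1388 [0.5969 0.1108 0.0961]
325 320 0.1355 [0.5982 0.1048 0.0996]
317 222 0.2124 [0.6086 0.1099 0.0148]
310 180 0.2123 [0.6293 0.1185 0.0076]
```

```bash
python3 - <<'E'
from h import *
c=calibration("scene");E=c["extrinsics"]
for z in (.0487,.058,.07,.08,.09):
  for x in (.5868,.5975):
    q=E[:3,:3]@np.array([x,.1055,z])+E[:3,3]; print(z,x,cv2.projectPoints(np.array([[q[0],-q[1],-q[2]]]),np.zeros(3),np.zeros(3),c["intrinsics"],np.array(c["D"]))[0].ravel().round(1))
im,d=camera("scene")
for v in range(222,246,2): print(v,[(d[v,u]).round(3) for u in (341,345,347,350)],[int(im[v,u].sum()) for u in (341,345,347,350)])
for v in (231,238):
  pass
E
```

```text
0.0487 0.5868 [343.9 243.8]
0.0487 0.5975 [344.2 247.8]
0.058 0.5868 [344.  240.1]
0.058 0.5975 [344.3 244.1]
0.07 0.5868 [344.2 235.2]
0.07 0.5975 [344.4 239.2]
0.08 0.5868 [344.3 231.1]
0.08 0.5975 [344.6 235. ]
0.09 0.5868 [344.4 226.9]
0.09 0.5975 [344.7 230.9]
222 [np.float32(1.027), np.float32(1.022), np.float32(1.025), np.float32(1.032)] [119, 160, 206, 98]
224 [np.float32(1.031), np.float32(1.029), np.float32(1.026), np.float32(1.035)] [135, 148, 220, 85]
226 [np.float32(1.033), np.float32(1.03), np.float32(1.03), np.float32(1.043)] [131, 140, 213, 77]
228 [np.float32(1.039), np.float32(1.033), np.float32(1.032), np.float32(1.042)] [143, 134, 228, 71]
230 [np.float32(1.037), np.float32(1.036), np.float32(1.035), np.float32(1.044)] [151, 148, 234, 99]
232 [np.float32(1.04), np.float32(1.036), np.float32(1.039), np.float32(1.151)] [146, 141, 246, 153]
234 [np.float32(1.044), np.float32(1.04), np.float32(1.046), np.float32(1.078)] [165, 122, 181, 108]
236 [np.float32(1.072), np.float32(1.073), np.float32(1.075), np.float32(1.074)] [115, 100, 106, 97]
238 [np.float32(1.072), np.float32(1.071), np.float32(1.069), np.float32(1.067)] [103, 116, 93, 97]
240 [np.float32(1.065), np.float32(1.064), np.float32(1.064), np.float32(1.064)] [104, 107, 106, 108]
242 [np.float32(1.062), np.float32(1.059), np.float32(1.063), np.float32(1.06)] [102, 119, 111, 106]
244 [np.float32(1.059), np.float32(1.058), np.float32(1.054), np.float32(1.059)] [104, 104, 111, 111]
```

The wrist and scene views agree that the shut fingertips end about 31 mm above the reported TCP. Real tip z is about 0.080, so the pad hasn't been touched and contact is expected at a reported z of about 0.027. I'll go down in steps.

>>> apply_moves(rows=[{"x":0.0,"y":0.0,"z":0.01,"wx":0.0,"wy":0.0,"wz":0.0,"fingers":1.0},{"x":0.0,"y":0.0,"z":0.018,"wx":0.0,"wy":0.0,"wz":0.0,"fingers":1.0},{"x":0.0,"y":0.0,"z":0.018,"wx":0.0,"wy":0.0,"wz":0.0,"fingers":1.0},{"x":0.0,"y":0.0,"z":0.018,"wx":0.0,"wy":0.0,"wz":0.0,"fingers":1.0}])

```text
time: 4.53
eef_pos: [0.5866, 0.1055, 0.0307]
tool_rot: [2.45, -1.965, -0.0]
force: [0.2, -0.1, -0.0]
gripper_width: 0.0001
```

>>> apply_moves(rows=[{"x":0.0,"y":0.0,"z":0.004,"wx":0.0,"wy":0.0,"wz":0.0,"fingers":1.0},{"x":0.0,"y":0.0,"z":0.006,"wx":0.0,"wy":0.0,"wz":0.0,"fingers":1.0},{"x":0.0,"y":0.0,"z":0.006,"wx":0.0,"wy":0.0,"wz":0.0,"fingers":1.0},{"x":0.0,"y":0.0,"z":0.006,"wx":0.0,"wy":0.0,"wz":0.0,"fingers":1.0}])

```text
time: 5.03
eef_pos: [0.5872, 0.1055, 0.0255]
tool_rot: [-2.45, 1.965, -0.001]
force: [-2.2, -1.1, 7.6]
gripper_width: 0.0002
```

>>> apply_moves(rows=[{"x":0.0,"y":0.0,"z":0.003,"wx":0.0,"wy":0.0,"wz":0.0,"fingers":1.0},{"x":0.0,"y":0.0,"z":0.003,"wx":0.0,"wy":0.0,"wz":0.0,"fingers":1.0},{"x":0.0,"y":0.0,"z":0.003,"wx":0.0,"wy":0.0,"wz":0.0,"fingers":1.0}])

```text
time: 5.4
eef_pos: [0.5872, 0.1055, 0.0229]
tool_rot: [-2.45, 1.965, -0.001]
force: [-5.0, -0.2, 9.9]
gripper_width: 0.0001
```

>>> apply_moves(rows=[{"x":0.0,"y":0.0,"z":0.003,"wx":0.0,"wy":0.0,"wz":0.0,"fingers":1.0},{"x":0.0,"y":0.0,"z":0.003,"wx":0.0,"wy":0.0,"wz":0.0,"fingers":1.0},{"x":0.0,"y":0.0,"z":0.003,"wx":0.0,"wy":0.0,"wz":0.0,"fingers":1.0}])

```text
time: 5.78
eef_pos: [0.5873, 0.1055, 0.0204]
tool_rot: [-2.45, 1.965, -0.002]
force: [-5.0, 0.0, 14.0]
gripper_width: -0.0001
```

>>> apply_moves(rows=[{"x":0.0,"y":0.0,"z":0.002,"wx":0.0,"wy":0.0,"wz":0.0,"fingers":1.0},{"x":0.0,"y":0.0,"z":0.002,"wx":0.0,"wy":0.0,"wz":0.0,"fingers":1.0},{"x":0.0,"y":0.0,"z":0.002,"wx":0.0,"wy":0.0,"wz":0.0,"fingers":1.0}])

```text
time: 6.15
eef_pos: [0.5873, 0.1055, 0.0186]
tool_rot: [-2.45, 1.965, -0.002]
force: [-8.0, 0.0, 14.5]
gripper_width: 0.0004
```

```bash
python3 - <<'E'
from h import *
s=read_state(); print(s["time"],s["force"],s["moment"],s["eef_pos"])
im,d=camera("scene"); cv2.imwrite("pics/scene3.png",im); iw,dw=camera("wrist"); cv2.imwrite("pics/wrist3.png",iw)
s=read_state(); print(s["force"],s["eef_pos"])
cv2.imwrite("pics/both3.png",np.hstack([cv2.resize(im[160:300,240:400],(400,350),interpolation=2),cv2.resize(iw[150:350,200:428],(399,350),interpolation=2)]))
E
```

```text
6.15 [-7.96909951  0.04457154 14.54814568] [-0.00997814  1.3550654  -0.07223782] [0.58731094 0.10547993 0.01860995]
[-6.73411843 -0.45843954 16.66751339] [0.58730394 0.10547648 0.01860816]
```

View pics/both3.png

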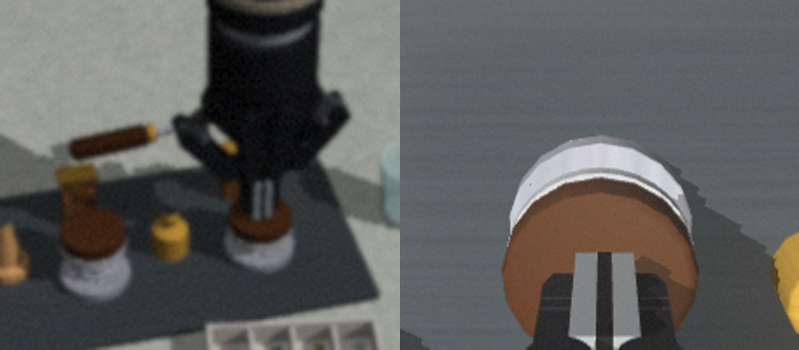

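The left pad is clearly pressed, at about 11.4 mm and 15–16 N, which points to the 1300 N/m spring. I'll go a touch deeper and then release.

>>> apply_moves(rows=[{"x":0.0,"y":0.0,"z":0.0015,"wx":0.0,"wy":0.0,"wz":0.0,"fingers":1.0},{"x":0.0,"y":0.0,"z":0.0015,"wx":0.0,"wy":0.0,"wz":0.0,"fingers":1.0},{"x":0.0,"y":0.0,"z":0.0015,"wx":0.0,"wy":0.0,"wz":0.0,"fingers":1.0},{"x":0.0,"y":0.0,"z":0.0015,"wx":0.0,"wy":0.0,"wz":0.0,"fingers":1.0}])

```text
time: 6.75
eef_pos: [0.5873, 0.1055, 0.0173]
tool_rot: [-2.45, 1.965, -0.002]
force: [-7.6, -1.0, 17.2]
gripper_width: 0.0001
```

>>> apply_moves(rows=[{"x":0.0,"y":0.0,"z":-0.008,"wx":0.0,"wy":0.0,"wz":0.0,"fingers":1.0},{"x":0.0,"y":0.0,"z":-0.03,"wx":0.0,"wy":0.0,"wz":0.0,"fingers":1.0},{"x":0.0,"y":0.0,"z":-0.055,"wx":0.0,"wy":0.0,"wz":0.0,"fingers":1.0},{"x":0.0,"y":0.0,"z":-0.055,"wx":0.0,"wy":0.0,"wz":0.0,"fingers":1.0},{"x":0.0,"y":0.0,"z":-0.055,"wx":0.0,"wy":0.0,"wz":0.0,"fingers":1.0}])

```text
time: 7.38
eef_pos: [0.5864, 0.1055, 0.0692]
tool_rot: [2.45, -1.965, -0.001]
force: [-0.8, -0.1, -0.5]
gripper_width: -0.0004
```

```bash
python3 - <<'E'
from h import *
for z in (.072,): print(shift((*P["pM"],z))[0], read_state()["eef_pos"])
s=read_state(); im,_=camera("wrist")
for c,st in blobs(im,(4,120,30),(13,255,140),(100,120,639,380),1500): print(c.round(1),st,wray(c,.058,s).round(4))
E
```

```text
[ 0.1259 -0.0014 -0.0028] [0.58638861 0.10549928 0.06924384]
[546.7 266.3] [ 502  224   90   86 5747] [ 0.6173 -0.0113  0.058 ]
[314.  266.6] [ 270  229   90   77 5155] [0.5912 0.1078 0.058 ]
```

>>> apply_moves(rows=[{"x":0.05,"y":-0.001,"z":0.0,"wx":0.0,"wy":0.0,"wz":0.0,"fingers":1.0},{"x":0.1,"y":-0.001,"z":0.0,"wx":0.0,"wy":0.0,"wz":0.0,"fingers":1.0},{"x":0.125,"y":-0.001,"z":0.0,"wx":0.0,"wy":0.0,"wz":0.0,"fingers":1.0},{"x":0.125,"y":-0.001,"z":0.01,"wx":0.0,"wy":0.0,"wz":0.0,"fingers":1.0},{"x":0.125,"y":-0.001,"z":0.036,"wx":0.0,"wy":0.0,"wz":0.0,"fingers":1.0},{"x":0.125,"y":-0.001,"z":0.036,"wx":0.0,"wy":0.0,"wz":0.0,"fingers":1.0},{"x":0.125,"y":-0.001,"z":0.036,"wx":0.0,"wy":0.0,"wz":0.0,"fingers":1.0},{"x":0.125,"y":-0.001,"z":0.036,"wx":0.0,"wy":0.0,"wz":0.0,"fingers":1.0}])

```text
time: 8.43
eef_pos: [0.6154, -0.016, 0.0352]
tool_rot: [-2.451, 1.965, -0.002]
force: [-0.1, 0.0, 0.4]
gripper_width: -0.0002
```

>>> apply_moves(rows=[{"x":0.0,"y":0.0,"z":0.004,"wx":0.0,"wy":0.0,"wz":0.0,"fingers":1.0},{"x":0.0,"y":0.0,"z":0.007,"wx":0.0,"wy":0.0,"wz":0.0,"fingers":1.0},{"x":0.0,"y":0.0,"z":0.007,"wx":0.0,"wy":0.0,"wz":0.0,"fingers":1.0},{"x":0.0,"y":0.0,"z":0.007,"wx":0.0,"wy":0.0,"wz":0.0,"fingers":1.0}])

```text
time: 8.93
eef_pos: [0.6152, -0.0163, 0.0276]
tool_rot: [-2.45, 1.965, -0.001]
force: [1.2, 0.9, 2.5]
gripper_width: 0.0002
```

>>> apply_moves(rows=[{"x":0.0,"y":0.0,"z":0.004,"wx":0.0,"wy":0.0,"wz":0.0,"fingers":1.0},{"x":0.0,"y":0.0,"z":0.004,"wx":0.0,"wy":0.0,"wz":0.0,"fingers":1.0},{"x":0.0,"y":0.0,"z":0.004,"wx":0.0,"wy":0.0,"wz":0.0,"fingers":1.0}])

```text
time: 9.3
eef_pos: [0.6153, -0.0164, 0.0236]
tool_rot: [-2.45, 1.965, -0.001]
force: [1.2, 0.6, 5.1]
gripper_width: 0.0002
```

```bash
python3 - <<'E'
from h import *
for i in range(2):
    s=read_state(); print(s["time"],s["force"],s["eef_pos"]); camera("wrist")
E
```

```text
9.3 [1.20301123 0.64166938 5.12435521] [ 0.6152603  -0.01636077  0.02363968]
9.35 [2.20718596 0.38405212 4.65397995] [ 0.61526099 -0.01637757  0.0236441 ]
```

>>> apply_moves(rows=[{"x":0.0,"y":0.0,"z":0.004,"wx":0.0,"wy":0.0,"wz":0.0,"fingers":1.0},{"x":0.0,"y":0.0,"z":0.0065,"wx":0.0,"wy":0.0,"wz":0.0,"fingers":1.0},{"x":0.0,"y":0.0,"z":0.0065,"wx":0.0,"wy":0.0,"wz":0.0,"fingers":1.0},{"x":0.0,"y":0.0,"z":0.0065,"wx":0.0,"wy":0.0,"wz":0.0,"fingers":1.0}])

```text
time: 9.9
eef_pos: [0.6153, -0.0163, 0.0175]
tool_rot: [-2.451, 1.965, -0.001]
force: [-0.2, 0.3, 9.3]
gripper_width: 0.0005
```

```bash
python3 - <<'E'
from h import *
for i in range(3):
    s=read_state(); print(s["time"],s["force"],s["eef_pos"]); camera("wrist")
E
```

```text
9.9 [-0.2212424   0.26077064  9.3265941 ] [ 0.61528116 -0.01633607  0.01754063]
9.95 [0.65038051 1.02360117 8.20505791] [ 0.61529829 -0.01633857  0.01755667]
10.0 [0.32654701 0.56486643 8.93857075] [ 0.61529504 -0.01633195  0.01755597]
```

>>> apply_moves(rows=[{"x":0.0,"y":0.0,"z":-0.008,"wx":0.0,"wy":0.0,"wz":0.0,"fingers":1.0},{"x":0.0,"y":0.0,"z":-0.03,"wx":0.0,"wy":0.0,"wz":0.0,"fingers":1.0},{"x":0.0,"y":0.0,"z":-0.055,"wx":0.0,"wy":0.0,"wz":0.0,"fingers":1.0},{"x":0.0,"y":0.0,"z":-0.055,"wx":0.0,"wy":0.0,"wz":0.0,"fingers":1.0},{"x":0.0,"y":0.0,"z":-0.055,"wx":0.0,"wy":0.0,"wz":0.0,"fingers":1.0}])

```text
time: 10.68
eef_pos: [0.6141, -0.0162, 0.0704]
tool_rot: [2.45, -1.965, -0.003]
force: [-0.3, 0.0, -0.4]
gripper_width: 0.0001
```

```bash
python3 - <<'E'
from h import *
print(shift((*P["pR"],.034))[0], read_state()["eef_pos"])
E
```

```text
[ 0.1256 -0.0012  0.0363] [ 0.61408367 -0.01619609  0.07035192]
```

The middle pad gives about 650 N/m (8.8 N at 12.5 mm). The right pad is next.

>>> apply_moves(rows=[{"x":0.05,"y":-0.001,"z":0.0,"wx":0.0,"wy":0.0,"wz":0.0,"fingers":1.0},{"x":0.1,"y":-0.001,"z":0.0,"wx":0.0,"wy":0.0,"wz":0.0,"fingers":1.0},{"x":0.125,"y":-0.001,"z":0.0,"wx":0.0,"wy":0.0,"wz":0.0,"fingers":1.0},{"x":0.125,"y":-0.001,"z":0.01,"wx":0.0,"wy":0.0,"wz":0.0,"fingers":1.0},{"x":0.125,"y":-0.001,"z":0.036,"wx":0.0,"wy":0.0,"wz":0.0,"fingers":1.0},{"x":0.125,"y":-0.001,"z":0.036,"wx":0.0,"wy":0.0,"wz":0.0,"fingers":1.0},{"x":0.125,"y":-0.001,"z":0.036,"wx":0.0,"wy":0.0,"wz":0.0,"fingers":1.0},{"x":0.125,"y":-0.001,"z":0.036,"wx":0.0,"wy":0.0,"wz":0.0,"fingers":1.0}])

```text
time: 11.68
eef_pos: [0.6436, -0.1379, 0.037]
tool_rot: [-2.451, 1.965, -0.002]
force: [-0.0, 0.6, -0.1]
gripper_width: -0.0004
```

>>> apply_moves(rows=[{"x":0.0,"y":0.0,"z":0.005,"wx":0.0,"wy":0.0,"wz":0.0,"fingers":1.0},{"x":0.0,"y":0.0,"z":0.01,"wx":0.0,"wy":0.0,"wz":0.0,"fingers":1.0},{"x":0.0,"y":0.0,"z":0.01,"wx":0.0,"wy":0.0,"wz":0.0,"fingers":1.0},{"x":0.0,"y":0.0,"z":0.01,"wx":0.0,"wy":0.0,"wz":0.0,"fingers":1.0}])

```text
time: 12.18
eef_pos: [0.643, -0.1381, 0.026]
tool_rot: [2.451, -1.966, 0.0]
force: [0.8, 0.2, 1.9]
gripper_width: 0.0001
```

```bash
python3 - <<'E'
from h import *
for i in range(3):
    s=read_state(); print(s["time"],s["force"],s["eef_pos"]); camera("wrist")
E
```

```text
12.175 [0.83994517 0.22862191 1.86771864] [ 0.64304052 -0.13814074  0.02595399]
12.225 [-0.01370464  1.05171701  1.6817911 ] [ 0.64310495 -0.13813337  0.02602878]
12.275 [0.23756398 0.30300528 3.04760498] [ 0.6430796  -0.13812951  0.0259897 ]
```

Next target z ≈ 0.0175, which is 8.5 mm further.

>>> apply_moves(rows=[{"x":0.0,"y":0.0,"z":0.004,"wx":0.0,"wy":0.0,"wz":0.0,"fingers":1.0},{"x":0.0,"y":0.0,"z":0.0085,"wx":0.0,"wy":0.0,"wz":0.0,"fingers":1.0},{"x":0.0,"y":0.0,"z":0.0085,"wx":0.0,"wy":0.0,"wz":0.0,"fingers":1.0},{"x":0.0,"y":0.0,"z":0.0085,"wx":0.0,"wy":0.0,"wz":0.0,"fingers":1.0}])

```text
time: 12.82
eef_pos: [0.6432, -0.1382, 0.0175]
tool_rot: [-2.451, 1.966, -0.001]
force: [0.9, -0.3, 5.0]
gripper_width: 0.0001
```

```bash
python3 - <<'E'
from h import *
for i in range(3):
    s=read_state(); print(s["time"],s["force"],s["eef_pos"]); camera("wrist")
E
```

```text
12.825 [ 0.91279974 -0.32829881  4.99184837] [ 0.64319008 -0.1381711   0.01753873]
12.875 [-0.04998945  0.52979384  4.22034754] [ 0.64315346 -0.13819702  0.01751858]
12.925 [1.1996178  0.06526106 4.88752671] [ 0.64317901 -0.13817992  0.0175383 ]
```

>>> apply_moves(rows=[{"x":0.0,"y":0.0,"z":-0.008,"wx":0.0,"wy":0.0,"wz":0.0,"fingers":1.0},{"x":0.0,"y":0.0,"z":-0.03,"wx":0.0,"wy":0.0,"wz":0.0,"fingers":1.0},{"x":0.0,"y":0.0,"z":-0.055,"wx":0.0,"wy":0.0,"wz":0.0,"fingers":1.0},{"x":0.0,"y":0.0,"z":-0.055,"wx":0.0,"wy":0.0,"wz":0.0,"fingers":1.0},{"x":0.0,"y":0.0,"z":-0.055,"wx":0.0,"wy":0.0,"wz":0.0,"fingers":1.0}])

```text
time: 13.6
eef_pos: [0.6424, -0.1379, 0.0713]
tool_rot: [2.45, -1.965, -0.002]
force: [-0.4, 0.1, -0.4]
gripper_width: 0.0001
```

```bash
python3 - <<'E'
from h import *
print(shift((*P["tR"],.036))[0], read_state()["eef_pos"])
E
```

```text
[0.     0.0649 0.0353] [ 0.64241163 -0.13792525  0.07125542]
```

The forces at about 12.5 mm are 17 N left, 8.8 N middle and 4.7 N right, so the right pad is the softest. I'll press its tag.

>>> apply_moves(rows=[{"x":0.0,"y":0.032,"z":0.0,"wx":0.0,"wy":0.0,"wz":0.0,"fingers":1.0},{"x":0.001,"y":0.064,"z":0.0,"wx":0.0,"wy":0.0,"wz":0.0,"fingers":1.0},{"x":0.001,"y":0.064,"z":0.0,"wx":0.0,"wy":0.0,"wz":0.0,"fingers":1.0},{"x":0.001,"y":0.064,"z":0.02,"wx":0.0,"wy":0.0,"wz":0.0,"fingers":1.0},{"x":0.001,"y":0.064,"z":0.035,"wx":0.0,"wy":0.0,"wz":0.0,"fingers":1.0},{"x":0.001,"y":0.064,"z":0.035,"wx":0.0,"wy":0.0,"wz":0.0,"fingers":1.0},{"x":0.001,"y":0.064,"z":0.035,"wx":0.0,"wy":0.0,"wz":0.0,"fingers":1.0}])

```text
time: 14.48
eef_pos: [0.581, -0.1528, 0.0371]
tool_rot: [2.451, -1.965, -0.0]
force: [0.8, 0.7, -0.2]
gripper_width: -0.0001
```

>>> apply_moves(rows=[{"x":0.0,"y":0.0,"z":0.005,"wx":0.0,"wy":0.0,"wz":0.0,"fingers":1.0},{"x":0.0,"y":0.0,"z":0.01,"wx":0.0,"wy":0.0,"wz":0.0,"fingers":1.0},{"x":0.0,"y":0.0,"z":0.014,"wx":0.0,"wy":0.0,"wz":0.0,"fingers":1.0},{"x":0.0,"y":0.0,"z":0.014,"wx":0.0,"wy":0.0,"wz":0.0,"fingers":1.0},{"x":0.0,"y":0.0,"z":0.014,"wx":0.0,"wy":0.0,"wz":0.0,"fingers":1.0}])

```text
time: 15.1
eef_pos: [0.5804, -0.1528, 0.0231]
tool_rot: [2.45, -1.965, -0.001]
force: [0.1, -0.4, -0.1]
gripper_width: -0.0003
```

>>> apply_moves(rows=[{"x":0.0,"y":0.0,"z":0.002,"wx":0.0,"wy":0.0,"wz":0.0,"fingers":1.0},{"x":0.0,"y":0.0,"z":0.004,"wx":0.0,"wy":0.0,"wz":0.0,"fingers":1.0}])

```text
time: 15.35
eef_pos: [0.5806, -0.1529, 0.0192]
tool_rot: [2.451, -1.965, -0.0]
force: [-1.2, 0.9, 3.3]
gripper_width: -0.0005
```

```bash
python3 - <<'E'
from h import *
s=read_state(); print(s["force"],s["eef_pos"])
im,d=camera("scene"); iw,dw=camera("wrist"); cv2.imwrite("pics/scene4.png",im); cv2.imwrite("pics/wrist4.png",iw)
cv2.imwrite("pics/both4.png",np.hstack([cv2.resize(im[180:320,150:310],(400,350),interpolation=2),cv2.resize(iw[130:380,180:465],(399,350),interpolation=2)]))
E
```

```text
[-1.23565817  0.93382249  3.31942054] [ 0.58059928 -0.15289071  0.01924628]
```

View pics/both4.png

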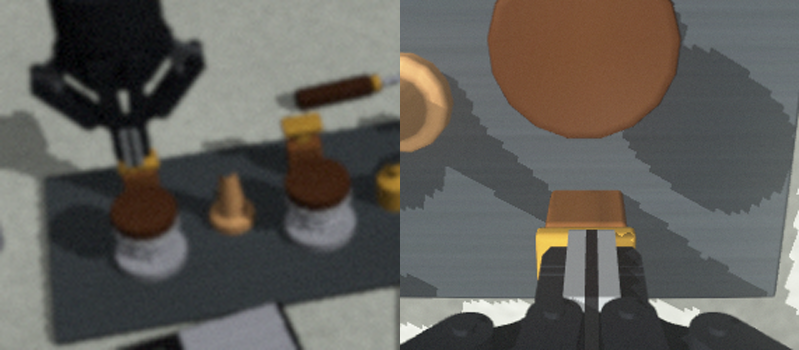

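The fingertips sit on the right tag's cap, in contact at 3.3 N. I'll keep pushing to the stop.

>>> apply_moves(rows=[{"x":0.0,"y":0.0,"z":0.003,"wx":0.0,"wy":0.0,"wz":0.0,"fingers":1.0},{"x":0.0,"y":0.0,"z":0.005,"wx":0.0,"wy":0.0,"wz":0.0,"fingers":1.0},{"x":0.0,"y":0.0,"z":0.005,"wx":0.0,"wy":0.0,"wz":0.0,"fingers":1.0}])

```text
time: 15.82
eef_pos: [0.581, -0.1531, 0.0154]
tool_rot: [2.451, -1.966, 0.001]
force: [-4.2, 1.2, 10.6]
gripper_width: -0.0003
```

>>> apply_moves(rows=[{"x":0.0,"y":0.0,"z":0.001,"wx":0.0,"wy":0.0,"wz":0.0,"fingers":1.0},{"x":0.0,"y":0.0,"z":0.0015,"wx":0.0,"wy":0.0,"wz":0.0,"fingers":1.0},{"x":0.0,"y":0.0,"z":0.0015,"wx":0.0,"wy":0.0,"wz":0.0,"fingers":1.0}])

```text
time: 16.2
eef_pos: [0.5812, -0.1532, 0.0152]
tool_rot: [2.451, -1.965, 0.002]
force: [-8.9, 3.4, 21.9]
gripper_width: -0.0003
```

It is at its stop: 22 N with no further travel, at the expected reported z of 0.015. I'll lift and back off.

>>> apply_moves(rows=[{"x":0.0,"y":0.0,"z":-0.01,"wx":0.0,"wy":0.0,"wz":0.0,"fingers":1.0},{"x":0.0,"y":0.0,"z":-0.06,"wx":0.0,"wy":0.0,"wz":0.0,"fingers":1.0},{"x":0.0,"y":0.0,"z":-0.12,"wx":0.0,"wy":0.0,"wz":0.0,"fingers":1.0},{"x":0.03,"y":0.04,"z":-0.15,"wx":0.0,"wy":0.0,"wz":0.0,"fingers":1.0},{"x":0.08,"y":0.07,"z":-0.15,"wx":0.0,"wy":0.0,"wz":0.0,"fingers":1.0},{"x":0.13,"y":0.1,"z":-0.15,"wx":0.0,"wy":0.0,"wz":0.0,"fingers":1.0},{"x":0.13,"y":0.1,"z":-0.15,"wx":0.0,"wy":0.0,"wz":0.0,"fingers":1.0},{"x":0.13,"y":0.1,"z":-0.15,"wx":0.0,"wy":0.0,"wz":0.0,"fingers":1.0}])

```text
time: 17.2
eef_pos: [0.5113, -0.3015, 0.1625]
tool_rot: [-2.45, 1.966, 0.001]
force: [0.7, 0.2, 0.1]
gripper_width: -0.0001
```

```bash
python3 - <<'E'
from h import *
im,d=camera("scene"); cv2.imwrite("pics/scene5.png",im)
a=cv2.imread("pics/scene0.png")
cv2.imwrite("pics/cmp.png",np.hstack([cv2.resize(q[180:320,160:360],(400,280),interpolation=2) for q in (a,im)]))
for q in (a,im):
    for nm,lo,hi in (("pad",(2,110,20),(14,255,110)),("tag",(14,150,120),(26,255,255))):
        print(nm,[c.round(1).tolist() for c,st in blobs(q,lo,hi,(160,200,370,290))])
print(read_state()["force"])
E
```

```text
pad [[283.1, 216.5], [341.4, 239.0], [275.3, 250.0], [206.8, 261.4]]
tag [[335.0, 219.1], [270.5, 229.2], [203.5, 239.4], [309.5, 252.4]]
pad [[283.5, 216.5], [341.6, 238.9], [275.3, 250.0], [206.9, 262.8], [238.4, 260.0]]
tag [[334.8, 219.2], [270.5, 229.3], [204.9, 245.3], [309.5, 252.4]]
[0.21764127 0.34818371 0.54076353]
```

View pics/cmp.png

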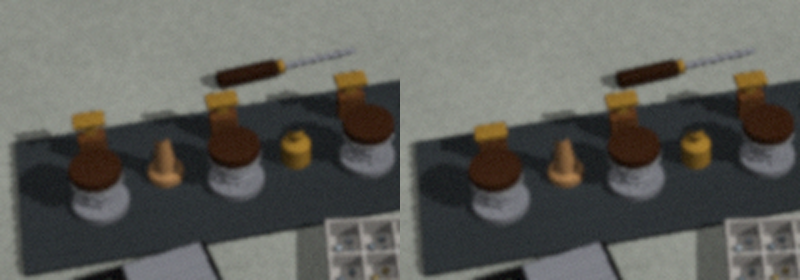

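The right tag has dropped about 6 px (about 14 mm). The other tags, the pads and the loose items in view are unchanged, so I'm handing in.

```bash
python3 -c "
from plant import *
print(finish_job())"
```

```text
the job is handed in; nothing more can be done
None
```

I pressed the left, middle and right pads in that order, each about 12.5 mm down, and let each spring back. The right pad was the softest, so I pushed its tag down to the stop and handed the job in at about 17 s.

| Pad | Force at about 12.5 mm | Spring it matches |
|---|---|---|
| Left | 17 N | 1300 N/m |
| Middle | 8.8 N | 650 N/m |
| Right | 4.7 N | 300 N/m (softest) |

- **Right tag:** it stopped moving with 22 N on it, at the height expected for fully down. In the scene image it dropped about 6 px, or roughly 14 mm.
- **Everything else:** in the same image the left and middle tags and all three pads were back within about 1.5 px of where they started. The loose items in that view looked unmoved. The beaker and bench block were outside that last crop, but the arm never went near them.
- **Disagreements:** the shut fingertips ended about 28–31 mm above the reported TCP, seen in both camera views and at contact. I worked from contact force because of it. Position estimates from the different cameras differed by up to about 6 mm, and there was a sideways force of up to about 9 N while pressing the left pad and the tag, which I took to be friction.

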